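# Find the socket that fits the equipment-deck nut

### The job

Three sockets on square adapters stand on the tray: find the one that fits the nut nearest the fan block on the green panel, and push it fully home over that nut. Any socket you tried that does not fit goes back standing upright on the tray. Finish while still holding the fitting socket seated on the nut, without letting go, and leave the other loose things on the bench alone.

Things in the scene. Friction and masses are not known exactly. Their poses are not given: they have to be found in the camera images.
- nut_seat (a point): Target nut, next to the finned fan block: point on its axis at the floor of the round well it stands in, 12 mm above the bench; z up, y along the row of nuts to the fan block (centre 80 mm away). Fixed steel hex nut, bevelled top 14 mm above this point, flats facing this frame's +x and -x. It is 13, 19 or 25 mm across flats; which is not told and changes. The fitting socket stops at this floor.
- nut_top (a point): Centre of the target nut's top, 14 mm above the well floor (a 7 mm brass stud stands 4 mm higher). A socket too small for the nut stops here, with its mouth at this height.
- collar_top (a point): Height of the top of the black collar (56 mm across) round the target nut's well, 8 mm above the well floor, on the nut's axis. A socket too big stops here, its mouth at this height. The well is 1.5 mm wider in radius than the socket that fits.
- panel: Fixed green panel 150 mm (x) by 330 mm (y), 8 mm thick, with a row of three nuts of three sizes in collars, at y = -75, 0 and +75 mm, and the fan block at y = 155 mm, 43 mm high. Origin at the underside below the middle nut. The nut at y = +75 mm is the target.
- tray: Fixed tray, black mat 90 mm (x) by 250 mm (y) with a dark steel rim 10 mm high; origin at the centre of its underside, on the bench, z up; the mat's top is 6 mm above the origin. The three sockets stand on it in any order, in a row about 80 mm apart along its y.
- socket_s: Smallest socket, for a 13 mm nut: steel, round, 23 mm across, stands mouth down, 0.13-0.21 kg. Origin at the centre of its mouth, z up its axis. Barrel 40 mm high; hex bore 22 mm deep, 14.6 mm across flats, flats facing body +x and -x. Above it, 40 to 88 mm from the origin, a square adapter 18 mm wide, faces along body x and y: grip it from above, about 66 mm from the origin.
- socket_m: Middle socket, for the 19 mm nut: as the smallest, with the same heights, adapter, axes and mass, but 30 mm outer diameter and a bore 20.6 mm across flats.
- socket_l: Largest socket, for the 25 mm nut: as the smallest, with the same heights, adapter, axes and mass, but 37 mm outer diameter and a bore 26.6 mm across flats.
- canister: Bystander: loose black canister, 60 mm across, 75 mm high, origin at the centre of its underside. Leave alone.
- tape_roll: Bystander: loose grey roll of tape lying flat, 90 mm across, 25 mm high, origin at the centre of its underside. Leave alone.
- relay_box: Bystander: loose black box 70 by 50 by 40 mm, origin at the centre of its underside. Leave alone.

How it is judged:
By the outcome, as a careful person would: the job done as asked, in the order asked, and still so for the second after the job is handed in, while the arm keeps its last pose, push and grip.
It also fails if it takes over 72 s, if anything falls off the work surface, if the arm or the gripper's body presses on something with over 40 N, if the wrist force passes 120 N, or if a joint passes its speed limit or range.

### The arm

A 6-joint arm with a two-finger parallel gripper is mounted at the origin on the work surface. World frame = base frame: x ahead of the robot, y to its left, z up, the work surface at z = 0. Lengths are in m, angles in rad, forces in N, time in s.
With the tool pointing down it reaches from about 0.25 to 0.725 m from the base axis. Payload 4 kg.
Tool frame: the origin (TCP) lies midway between the tips of the shut fingers; the grasp point (between the pads) lies 19 mm behind it (bot.grip_point_offset is the distance from the TCP to the grasp point, in m); z points along the fingers, y is the line along which they close (so a half turn about z gives the same grasp; the last joint's range is limited). The gripper opens to 85 mm and grips with 20 to 120 N. Pads are 22 mm wide; open, the fingers measure 114 mm over their backs; the gripper's body (76 mm by 85 mm) begins 54 mm behind the grasp point. The pads swing forward as they close: fully open they stand 13 mm farther back than shut.
Start: joints at [-1.107, 0.241, 0.005, 1.335, 0, 1.571], TCP at [0.224, -0.447, 0.231] pointing down, gripper open.
Joint ranges: [-2.72, 2.72], [-1.05, 1.87], [-1.09, 1.28], [-1.99, 2.15], [-1.42, 1.44], [-3.14, 3.14]. Speed limits (rad/s): [2.79, 2.79, 3.14, 3.14, 3.14, 3.14].

### API

Orientations are given as a unit quaternion [x, y, z, w].
In Python, from workcell import bot gives the robot as it stands.
- The arm moves only by the tool step_arm, never from a script. Its argument "targets" is text: rows parted by semicolons, each of 7 numbers parted by spaces: the opening, from -1 (shut) to 1 (fully open), so that 0 is half open, then the shift along the world's x, y, z normalised to -1 to 1, where 1 is 0.5 m, then the turn, a rotation vector about the world's x, y, z normalised to -1 to 1, where 1 is pi/4 rad. In form: gripper x y z wx wy wz; .... A call has 1 to 10 rows; each row is the pose to reach, as a shift and turn from the pose commanded when the call began; what a row does not reach only later rows make up. A row lasts 1/12 s, in which the tool goes at most 41.7 mm and 7.16 degrees, less where a joint would pass 70% of its speed; a pose out of reach is approached as far as the arm can. A call with a number of a shift or a turn outside -1 to 1 is refused whole. A call with a gripper value outside its range is refused whole. The fingers move at their own pace and stop on an object; the grip force is fixed at half the most. Time passes only in rows, so rows that repeat a pose let the fingers close. It gives the time, the measured TCP pose, the force, the opening and the grip force at its end, in the units of the state.
- bot.get_obs(): the state, without advancing time (a new reading comes with each control period).
- bot.camera(name): name is "side" or "top"; returns the picture (420x560x3 uint8, red, green, blue); there is no depth.
- bot.camera_info(name): a dict with "vertical_fov" (degrees; the focal length in pixels is half the picture's height over the tangent of half this angle, whatever the lens; pixels are square), "cx", "cy" (the principal point, pixels), "pose" (4x4, takes a point from camera to world coordinates). Camera axes: x right, y up, looking along -z (the intrinsics and any distortion apply to the point x, -y, -z); pixel columns grow to the right and rows downward; lengths in m; the calibration is good to about 2 mm. A picture is of the moment at which its call begins. camera_info takes no time and is no camera call.
- bot.job_done(): hands the job in; it is judged then, once.
The state is a dict: "clock": time; "joint_pos": joint angles; "joint_vel": joint speeds; "tau": joint torques, N m; "eef_pos": TCP position; "tool_rot": TCP orientation; "ft_force": force on the tool from outside, world axes, zero at the start; "ft_torque": the same for the moment, N m; "grip_width": finger opening in m; "grasp_force": force on a finger pad.
Only numpy, scipy, OpenCV 4.12 (cv2) and the standard library are available. Lean on these libraries where they do the work, as an engineer would, in place of code of your own. Each camera call takes 0.05 s, during which the arm holds its last target. There are 200 camera calls.

## Working session

There is one attempt and no reset: what is moved stays moved. The work goes in short steps, Python scripts to look and compute and a tool call to move; the robot and the scene stay as the last step left them, time stands still between calls to the robot, and variables do not carry over. Pictures are saved under pics/ and viewed, at most 10 in all, crops included, and the job is handed in when it is done.

Besides the shell and the picture viewer there is one more tool, called after "Request:" as name(argument=value, ...) on one line, values as JSON. step_arm: Moves the arm, as the interface text tells. Scaled input: -1 to 1 covers 0.5 m each way for a shift and pi/4 rad each way for a turn. Its arguments: {"type":"object","properties":{"targets":{"type":"string"}},"required":["targets"]}

```bash
mkdir -p pics; python3 - <<'E'
from workcell import bot
import cv2,json
for n in("top","side"):
    im=bot.camera(n); cv2.imwrite(f"pics/{n}0.png",im[:,:,::-1]); print(n,bot.camera_info(n))
o=bot.get_obs(); print(o, bot.grip_point_offset)
E
```

```text
top {'vertical_fov': 57.263972042813485, 'cx': 277.27885986471097, 'cy': 217.67243449603947, 'pose': array([[ 0.01508993,  0.99089578, -0.13378285,  0.4959777 ],
       [-0.99984262,  0.016202  ,  0.00722774, -0.04746582],
       [ 0.00932949,  0.13365273,  0.99098431,  0.82945277],
       [ 0.        ,  0.        ,  0.        ,  1.        ]])}
side {'vertical_fov': 49.13684489123272, 'cx': 277.9195256945121, 'cy': 213.9049333819469, 'pose': array([[ 0.9916225 ,  0.09933004, -0.08257339,  0.53220317],
       [-0.12822708,  0.67989154, -0.72201476, -0.74691723],
       [-0.0155768 ,  0.72655423,  0.68693254,  0.69723838],
       [ 0.        ,  0.        ,  0.        ,  1.        ]])}
{'clock': 0.1, 'joint_pos': array([-1.10699835e+00,  2.41344754e-01,  3.87665612e-03,  1.33519870e+00,
        3.13535828e-05,  1.57083759e+00]), 'joint_vel': array([ 0.00226962, -0.00186249,  0.00184936,  0.00062374, -0.00140418,
       -0.00065811]), 'tau': array([ 1.40860270e-04, -3.73138618e+01,  2.53009611e+01,  1.08612273e-02,
        4.97068686e-05, -5.98089599e-06]), 'eef_pos': array([ 0.22343355, -0.44667789,  0.23050518]), 'tool_rot': array([ 9.73236033e-01,  2.29805896e-01, -1.99703138e-04, -9.13799263e-04]), 'ft_force': array([0.08997295, 0.19713227, 0.15387507]), 'ft_torque': array([-0.05468366,  0.02051938,  0.02964762]), 'grasp_force': 0.0, 'grip_width': 0.08569505336814055} 0.0187
```

View pics/top0.png

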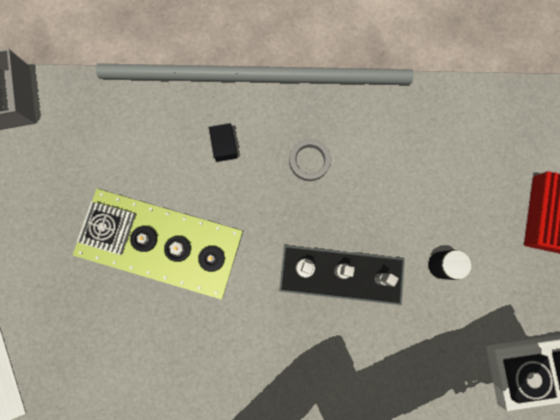

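View pics/side0.png

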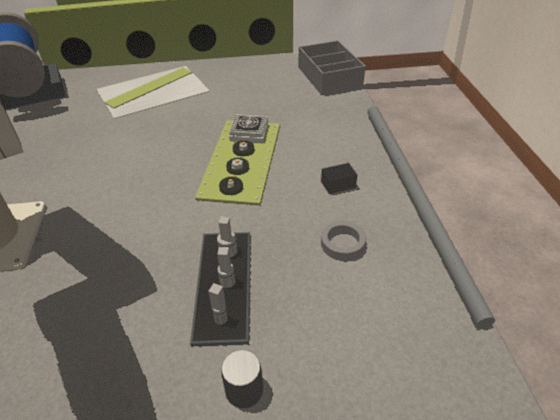

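```bash
python3 - <<'E'
import cv2,numpy as np
t=cv2.imread("pics/top0.png"); s=cv2.imread("pics/side0.png")
def c(im,x,y,w,h,W,H): return cv2.resize(im[y:y+h,x:x+w],(W,H),interpolation=cv2.INTER_CUBIC)
a=np.hstack([c(t,120,215,112,84,400,300),c(t,285,240,120,90,400,300)])
b=np.hstack([c(s,205,130,80,60,400,300),c(s,170,210,160,120,400,300)])
cv2.imwrite("pics/crop1.png",np.vstack([a,b]))
E
```

```text
(no output)
```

View pics/crop1.png

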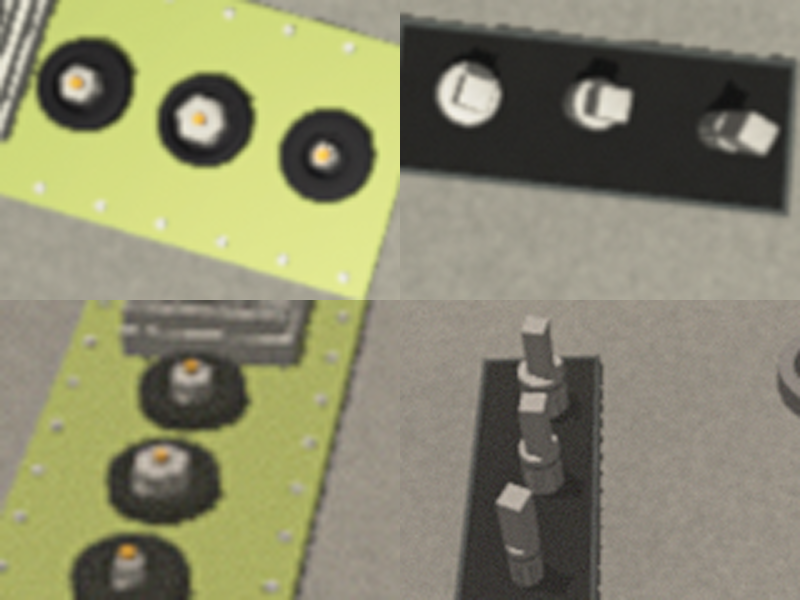

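```bash
cat > h.py <<'E'
from workcell import bot
import cv2,numpy as np
INF={n:bot.camera_info(n) for n in("top","side")}
def ray(n,px):
    i=INF[n]; f=210/np.tan(np.radians(i["vertical_fov"]/2)); P=np.array(i["pose"])
    d=P[:3,:3]@np.array([(px[0]-i["cx"])/f,-(px[1]-i["cy"])/f,-1]); return P[:3,3],d/np.linalg.norm(d)
def plane(n,px,z):
    o,d=ray(n,px); return o+d*(z-o[2])/d[2]
def tri(pt,ps):
    (o,d),(p,e)=ray("top",pt),ray("side",ps)
    s=np.linalg.lstsq(np.c_[d,-e],p-o,rcond=None)[0]; a,b=o+d*s[0],p+e*s[1]; return (a+b)/2,np.linalg.norm(a-b)
def proj(n,X):
    i=INF[n]; f=210/np.tan(np.radians(i["vertical_fov"]/2)); P=np.array(i["pose"])
    q=P[:3,:3].T@(np.asarray(X)-P[:3,3]); return np.array([i["cx"]-f*q[0]/q[2],i["cy"]+f*q[1]/q[2]])
def blobs(mask,roi,amin):
    x,y,w,h=roi; n,l,s,c=cv2.connectedComponentsWithStats(mask[y:y+h,x:x+w].astype(np.uint8))
    return [(c[k]+[x,y],s[k,4],np.argwhere(l==k)[:,::-1]+[x,y]) for k in range(1,n) if s[k,4]>=amin]
E
python3 - <<'E'
from h import *
T=cv2.imread("pics/top0.png");S=cv2.imread("pics/side0.png")
H=[cv2.cvtColor(i,cv2.COLOR_BGR2HSV).astype(int) for i in(T,S)]
rois=[(135,225,90,45),(205,135,60,60)]
st=[]
for n,h,r in zip(("top","side"),H,rois):
    m=(h[...,0]>8)&(h[...,0]<25)&(h[...,1]>90)
    b=blobs(m,r,2)
    # weighted by saturation
    L=[]
    for c,a,p in b:
        w=h[p[:,1],p[:,0],1]*1.0; L.append((p*w[:,None]).sum(0)/w.sum()); print(n,"stud",L[-1].round(2),a,plane(n,L[-1],.030).round(4))
    d=(h[...,2]<90)&(h[...,1]<110)
    for c,a,p in blobs(d,(rois[0][0]-10,215,110,65) if n=="top" else (205,135,60,70),150):
        hull=cv2.convexHull(p.astype(np.int32)); M=cv2.moments(hull); c2=(M['m10']/M['m00'],M['m01']/M['m00'])
        print(n,"collar",np.round(c2,2),a,plane(n,c2,.020 if n=="top" else .018).round(4))
# sockets
g=H[0][...,2]
for y in range(256,292,1): print(y,' '.join('%3d'%v for v in g[y,292:402:2])) if y%2==0 else 0
g=H[1][...,2]
print()
for y in range(242,292,2): print(y,' '.join('%3d'%v for v in g[y,208:242]))
E
```

```text
top stud [141.   237.91] 9 [0.5569 0.2289 0.03  ]
top stud [175.08 247.96] 9 [0.5372 0.1573 0.03  ]
top stud [209.87 257.98] 10 [0.5177 0.0846 0.03  ]
top collar [143.56 238.15] 440 [0.5572 0.227  0.02  ]
top collar [177.36 248.15] 368 [0.5374 0.1551 0.02  ]
top collar [211.31 258.07] 464 [0.5178 0.0832 0.02  ]
side stud [242.81 142.52] 8 [0.5581 0.2286 0.03  ]
side stud [236.79 160.79] 6 [0.538  0.1539 0.03  ]
side stud [229.99 179.87] 11 [0.5179 0.0833 0.03  ]
side collar [243.4  147.68] 235 [0.5584 0.223  0.018 ]
side collar [237.35 166.01] 208 [0.5382 0.1489 0.018 ]
side collar [230.75 185.67] 301 [0.5183 0.0768 0.018 ]
256  40  40  41  40  40  34  27  21  18  21  27  33  40  41  41  42  42  42  40  40  40  39  40  41  42  39  39  37  40  39  40  40  41  42  47  51  55  60  66  70  77  81  87  91  90  89 100 117 114 116 144 154 123 115 157
258  40  41  41  39  34  46  82  45  33  19  20  38  40  40  41  41  40  40  42  39  39  41  41  42  40  29  19  22  29  37  40  40  39  40  41  42  41  40  41  39  41  41  43  45  51  56  57  64  69  74  85  89  86  85  89
260  39  40  40  41 
[... 6364 characters left out ...]

282  58  54  54  51  54  63  63  53  46  53  52  65  78  95  93  91  85  81  82  80  88  93  88  87  81  76  79  62  49  40  39  43  45  45
284  53  52  52  57 114 168 182 166 157 131  95  71  70  84  97  85  81  83  81  82  91  82  92  87  75  67  61  47  49  49  47  40  46  45
286  56  50  73 138 171 186 183 182 186 182 182 186 180 163 122  96  87  86  87  86  86  90  80  76  63  48  48  46  38  48  46  45  44  37
288  51  85 149 182 187 180 180 180 179 183 181 180 177 142  89  63  54  55  55  51  47  49  45  45  48  45  49  45  47  52  55  46  41  47
290 107 171 186 181 187 184 178 183 182 181 188 172 125  91  82  73  55  51  57  62  57  52  56  59  56  61  54  57  56  60  54  57  53  59
```

```bash
python3 - <<'E'
from h import *
k=8
def face(n,f,roi,thr,z,poly=None):
    x,y,w,h=roi; g=cv2.resize(cv2.cvtColor(cv2.imread(f),cv2.COLOR_BGR2GRAY)[y:y+h,x:x+w],None,fx=k,fy=k,interpolation=cv2.INTER_LINEAR)
    m=(g>thr).astype(np.uint8)
    if n=="top": m=cv2.morphologyEx(m,cv2.MORPH_OPEN,np.ones((45,45),np.uint8))
    c=max(cv2.findContours(m,0,2)[0],key=cv2.contourArea)[:,0]
    W=np.array([plane(n,((p+.5)/k-.5)+[x,y],z)[:2]*1000 for p in c],np.float32)
    r=cv2.minAreaRect(W); print(n,np.round(r[0],1),np.round(r[1],1),round(r[2],1)); return m
face("side","pics/side0.png",(212,246,22,13),132,.094)
a=face("top","pics/top0.png",(334,260,26,22),165,.094)
import sys
# tray rim corners (top of rim 10mm) yaw
g=cv2.imread("pics/top0.png",0); c=max(cv2.findContours((g<105).astype(np.uint8)[235:310,270:415].copy(),0,2)[0],key=cv2.contourArea)[:,0]+[270,235]
r=cv2.minAreaRect(np.array([plane("top",p,.008)[:2]*1000 for p in c],np.float32)); print("tray",r)
E
```

```text
side [ 496.  -192.1] [17.5 17.7] 81.8
top [ 495.  -189.4] [15.7 16.8] 89.5
tray ((489.0361633300781, -191.73602294921875), (256.07696533203125, 97.5405502319336), 84.63701629638672)
```

Request:
step_arm(targets="1 0.544 0.511 -0.08 0 0 0.9;1 0.544 0.511 -0.08 0 0 0.9;1 0.544 0.511 -0.08 0 0 0.9;1 0.544 0.511 -0.08 0 0 0.9;1 0.544 0.511 -0.08 0 0 0.9;1 0.544 0.511 -0.08 0 0 0.9;1 0.544 0.511 -0.08 0 0 0.9;1 0.544 0.511 -0.08 0 0 0.9;1 0.544 0.511 -0.08 0 0 0.9;1 0.544 0.511 -0.08 0 0 0.9")

```text
clock: 0.93
eef_pos: [0.4997, -0.1864, 0.1897]
tool_rot: [0.831, 0.556, 0.001, -0.001]
ft_force: [-0.9, -1.0, -0.8]
grip_width: 0.0852
grasp_force: 0.0
```

Request:
step_arm(targets="1 0 0 -0.06 0 0 0.327;1 0 0 -0.06 0 0 0.327;1 0 0 -0.06 0 0 0.327;1 0 0 -0.06 0 0 0.327;1 0 0 -0.06 0 0 0.327")

```text
clock: 1.35
eef_pos: [0.496, -0.1921, 0.1619]
tool_rot: [0.757, 0.654, 0.0, 0.0]
ft_force: [1.0, -0.2, -0.1]
grip_width: 0.0855
grasp_force: 0.0
```

```bash
cat > st.py <<'E'
from workcell import bot
from scipy.spatial.transform import Rotation as R
import numpy as np
def st():
    o=bot.get_obs(); m=R.from_quat(o["tool_rot"]).as_matrix()
    print("t%.2f"%o["clock"],"tcp mm",(o["eef_pos"]*1e3).round(1),"closing yaw %.2f"%np.degrees(np.arctan2(m[1,1],m[0,1])),"z",m[:,2].round(3),"F",o["ft_force"].round(1),"T",o["ft_torque"].round(2),"w %.1f g %.0f"%(o["grip_width"]*1e3,o["grasp_force"]))
    return o
if __name__=="__main__": print(st()["joint_pos"].round(2))
E
python3 st.py
```

```text
t1.35 tcp mm [ 496.  -192.1  161.9] closing yaw -8.38 z [ 0.001 -0.    -1.   ] F [ 1.  -0.2 -0.1] T [0.01 0.03 0.  ] w 85.5 g 0
[-0.37  0.34 -0.04  1.19 -0.    1.35]
```

Request:
step_arm(targets="1 0 0 -0.1 0 0 0;1 0 0 -0.15 0 0 0;1 0 0 -0.19 0 0 0;1 0 0 -0.216 0 0 0;1 0 0 -0.216 0 0 0;1 0 0 -0.216 0 0 0;0 0 0 -0.216 0 0 0;0 0 0 -0.216 0 0 0;-0.4 0 0 -0.216 0 0 0;-0.4 0 0 -0.216 0 0 0")

```text
clock: 2.18
eef_pos: [0.4965, -0.192, 0.0545]
tool_rot: [0.756, 0.655, 0.001, 0.001]
ft_force: [0.8, 0.1, 0.3]
grip_width: 0.0387
grasp_force: 0.0
```

Request:
step_arm(targets="-1 0 0 0 0 0 0;-1 0 0 0 0 0 0;-1 0 0 0 0 0 0;-1 0 0 0 0 0 0;-1 0 0 0 0 0 0;-1 0 0 0 0 0 0")

```text
clock: 2.68
eef_pos: [0.4962, -0.1918, 0.0539]
tool_rot: [0.756, 0.655, 0.0, 0.001]
ft_force: [-0.3, 0.8, 5.8]
grip_width: 0.0173
grasp_force: 59.2
```

```bash
python3 - <<'E'
from st import st; st()
from workcell import bot
import cv2,numpy as np
a=bot.camera("top");b=bot.camera("side")
cv2.imwrite("pics/g1.png",np.hstack([cv2.resize(a[200:320,265:425],(400,300)),cv2.resize(b[190:340,150:350],(400,300))])[:,:,::-1])
E
```

```text
t2.68 tcp mm [ 496.2 -191.8   53.9] closing yaw -8.21 z [ 0.001 -0.    -1.   ] F [-0.3  0.8  5.8] T [ 0.13  0.1  -0.01] w 17.3 g 59
```

View pics/g1.png

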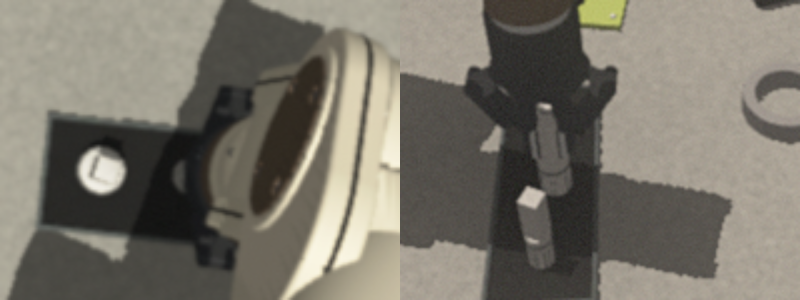

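Request:
step_arm(targets="-1 0 0 0.08 0 0 0;-1 0 0 0.16 0 0 0;-1 0 0 0.24 0 0 0;-1 0 0 0.24 0 0 0;-1 0.01 0.07 0.24 0 0 0;-1 0.02 0.15 0.24 0 0 0;-1 0.035 0.23 0.24 0 0 -0.05;-1 0.046 0.31 0.24 0 0 -0.1;-1 0.06 0.39 0.24 0 0 -0.158;-1 0.07 0.46 0.24 0 0 -0.158")

```text
clock: 3.62
eef_pos: [0.5302, 0.0407, 0.1722]
tool_rot: [0.795, 0.606, -0.001, -0.001]
ft_force: [-0.2, -1.4, -1.9]
grip_width: 0.0174
grasp_force: 59.3
```

Request:
step_arm(targets="-1 0.01 0.08 0 0 0 0;-1 0.02 0.16 0 0 0 0;-1 0.034 0.24 0 0 0 0;-1 0.044 0.32 0 0 0 0;-1 0.053 0.38 0 0 0 0;-1 0.053 0.38 -0.1 0 0 0;-1 0.053 0.38 -0.1 0 0 0;-1 0.053 0.38 -0.1 0 0 0;-1 0.053 0.38 -0.1 0 0 0;-1 0.053 0.38 -0.1 0 0 0")

```text
clock: 4.45
eef_pos: [0.5579, 0.2277, 0.1245]
tool_rot: [0.795, 0.606, 0.001, 0.0]
ft_force: [0.7, -0.4, -1.7]
grip_width: 0.0173
grasp_force: 59.2
```

```bash
python3 - <<'E'
from st import st; st()
from workcell import bot
import cv2,numpy as np
a=bot.camera("top");b=bot.camera("side")
cv2.imwrite("pics/top2.png",a[:,:,::-1]);cv2.imwrite("pics/side2.png",b[:,:,::-1])
cv2.imwrite("pics/g2.png",np.hstack([cv2.resize(a[180:300,60:220],(400,300)),cv2.resize(b[60:195,150:330],(400,300))])[:,:,::-1])
E
```

```text
t4.45 tcp mm [557.9 227.7 124.5] closing yaw -15.40 z [ 0.001  0.    -1.   ] F [ 0.7 -0.4 -1.7] T [ 0.02 -0.02 -0.01] w 17.3 g 59
```

View pics/g2.png

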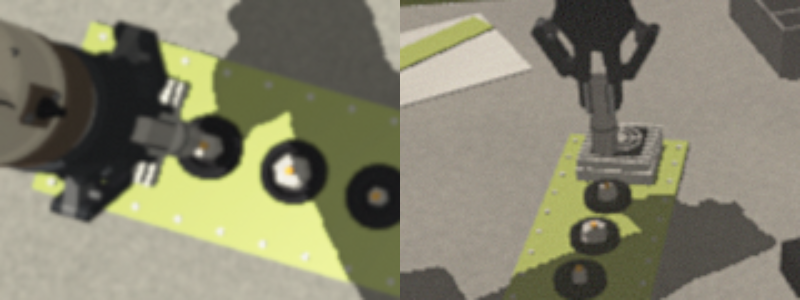

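```bash
python3 - <<'E'
from h import *
C=np.array([.5579,.2277,.0773])
d=np.radians(np.arange(0,360,10))
def ring(n,c,r): return np.array([proj(n,c+[r*np.cos(a),r*np.sin(a),0]) for a in d])
for n in("top","side"):
    for nm,dz in(("mouth",0),("shoulder",.04)):
        q=ring(n,C+[0,0,dz],.015); print(n,nm,"ctr",proj(n,C+[0,0,dz]).round(1),"x",q[:,0].min().round(1),q[:,0].max().round(1),"y",q[:,1].min().round(1),q[:,1].max().round(1))
g=cv2.imread("pics/side2.png",0)
for y in range(108,136,2): print(y,' '.join('%3d'%v for v in g[y,228:256]))
g=cv2.imread("pics/top2.png",0); print()
for y in range(224,248,1): print(y,' '.join('%3d'%v for v in g[y,122:156]))
E
```

```text
top mouth ctr [133.4 235.4] x 125.7 141.1 y 227.8 243.1
top shoulder ctr [125.6 233.5] x 117.4 133.7 y 225.5 241.6
side mouth ctr [241.5 126.7] x 235.4 247.5 y 123.4 130.1
side shoulder ctr [240.3 112.5] x 234.1 246.5 y 109.2 115.8
108 148 153 152 127 102  92  89  73  71  84  92  88  90  92  90  74  80  90  75  39  63 125 150 145 150 148 148 149
110 154 152 150 151 150 134 103  75  63  78  94  89  91  94  88  71  80  93  95 117 143 149 152 146 146 147 148 150
112 151 151 152 148 152 150 152 127 100  87  86  90  90  93  90  89  86  89  91 133 148 148 147 145 145 151 149 146
114 151 146 151 150 154 154 155 120  87  87  92  90  86  88  93  86  90  94  89 108 142 150 148 147 146 148 148 143
116 152 147 151 150 149 149 150 114  82  90  85  88  88  91  90  92  95  87  80  94 143 172 165 155 146 150 151 141
118 151 149 150 148 151 151 154 122  85  71  74  77  77  77  74  68  72  70  75  87 109 151 139 113 104  91 101 114
120 162 164 165 160 163 156 144 132 104  83  91  87  87  86  86  87  93  87  83  96 151 155 145 116  84 109 111  81
122 183 178 169 171 171 153 145 137 101  88  92  86  93 
[... 3416 characters left out ...]

243  53  80  99 134 184 208 207 193 154  88  55  55  52  46  34  35  56  74  82  72  72  75  73  63  42  24  20  19  21  21  24  23  22  56
244  68  85 104 151 207 219 219 216 185 105  49  45  45  44  36  28  26  37  46  49  51  54  54  45  29  21  22  21  22  24  21  22  23  65
245 108  96 116 167 213 219 219 219 203 142  78  47  45  45  44  39  31  28  31  31  37  44  46  42  32  23  22  22  24  25  20  20  40  94
246 133 103 143 199 217 219 219 219 216 190 134  70  44  45  45  45  41  37  32  31  32  37  40  43  38  31  30  30  24  20  18  34  84 152
247 129 104 154 211 219 219 218 219 219 215 182 110  59  46  45  46  46  43  41  41  40  43  44  45  46  46  48  44  33  22  33  81 148 203
```

Request:
step_arm(targets="-1 0 0.0016 -0.04 0 0 0;-1 0 0.0016 -0.07 0 0 0;-1 0 0.0016 -0.09 0 0 0;-1 0 0.0016 -0.094 0 0 0;-1 0 0.0016 -0.094 0 0 0;-1 0 0.0016 -0.094 0 0 0")

```text
clock: 5.05
eef_pos: [0.5579, 0.2292, 0.0774]
tool_rot: [0.795, 0.606, 0.001, 0.0]
ft_force: [-0.4, 0.8, -1.2]
grip_width: 0.0173
grasp_force: 59.5
```

```bash
python3 - <<'E'
from st import st; st()
from h import *
a=bot.camera("top");b=bot.camera("side")
cv2.imwrite("pics/side3.png",b[:,:,::-1])
cv2.imwrite("pics/g3.png",np.hstack([cv2.resize(a[200:275,100:200],(400,300),interpolation=2),cv2.resize(b[105:180,195:295],(400,300),interpolation=2)])[:,:,::-1])
C=np.array([.5579,.2285,.0303])
d=np.radians(np.arange(0,360,10))
for n in ("side","top"):
  for dz in(0,.04):
    q=np.array([proj(n,C+[.015*np.cos(a),.015*np.sin(a),dz]) for a in d]); print(n,q.min(0).round(1),q.max(0).round(1))
g=cv2.imread("pics/side3.png",0)
for y in range(122,152,1): print(y,' '.join('%3d'%v for v in g[y,230:256]))
E
```

```text
t5.05 tcp mm [557.9 229.2  77.4] closing yaw -15.34 z [ 0.002  0.001 -1.   ] F [-0.4  0.8 -1.2] T [ 0.06 -0.02  0.03] w 17.3 g 59
side [236.8 139.1] [248.6 145.9]
side [235.6 125.7] [247.7 132.4]
top [133.9 230.2] [148.4 244.6]
top [126.6 228.2] [141.9 243.3]
122 175 174 129  49  64  89  72  67  80  92  92  90  91  87  73  79  92  77  43  41  50 100 110 117 137 128
123 162 173 127  56  52  86  80  66  80  88  94  91  92  91  73  82  95  70  53  43  53  71  88 119 104  68
124 172 172 135  76  57  85  81  64  79  90  89  96  90  95  75  81  94  75  47  52  83 109 102  97  83  79
125 170 157 125  95  74  81  82  64  84  93  92  92  92  91  75  77  87  74  56  51  80 100  95  90 110 105
126 178 172 155 142 127 105  83  66  77  88  88  94  89  94  72  79  89  83  94 101 115 122 120 100 105  87
127 163 149 143 133 128 103  83  75  82  93  89  89  90  90  78  80  95  93  88  92  93 113 107  79  55  61
128 168 147 134 136 134 105  81  76  86  93  90  88  96  89  81  84  90  92  74  57  56  59  55  48  49  46
129 148 130 133 139 134 119 107  94  91  91  91  87  91  91  87  82  88  93  73  53 
[... 1699 characters left out ...]
  92  91  94  86  71  49  44  46  39  38  72 148 179
146 174 175 136  69  44  45  38  47  53  78  91  89  89  92  85  87  89  71  45  47  51  45  33  57 140 178
147 171 173 127  59  37  37  46  41  50  75  94  90  93  85  87  93  88  69  48  43  50  46  41  50 115 135
148 171 174 127  57  38  49  45  47  48  75  95  93  88  88  94  91  87  66  48  47  48  41  40  38  68  88
149 172 175 129  60  43  42  46  46  49  66  78  87  94  93  84  80  67  56  39  50  44  54  41  41  57  80
150 174 176 137  69  42  44  55  51  45  53  62  74  70  65  65  57  46  38  44  41  43  52  40  46  70  84
151 174 175 140  79  48  34  46  48  51  50  50  53  45  56  48  43  51  47  48  45  44  45  37  54  76  84
```

View pics/g3.png

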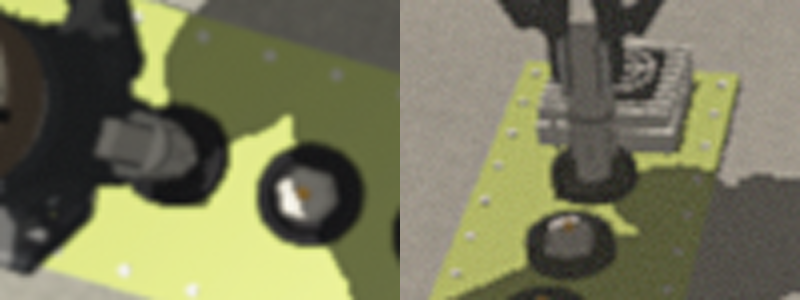

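Request:
step_arm(targets="-1 0 0 -0.004 0 0 0;-1 0 0 -0.008 0 0 0;-1 0 0 -0.012 0 0 0;-1 0 0 -0.012 0 0 0;-1 0 0 -0.012 0 0 0")

```text
clock: 5.57
eef_pos: [0.5569, 0.2287, 0.0699]
tool_rot: [0.795, 0.606, -0.001, 0.0]
ft_force: [-0.6, -0.7, -2.7]
grip_width: 0.017
grasp_force: 59.5
```

```bash
python3 st.py
```

```text
t5.57 tcp mm [556.9 228.7  69.9] closing yaw -15.33 z [-0.001 -0.001 -1.   ] F [-0.6 -0.7 -2.7] T [-0.31  0.11 -0.01] w 17.0 g 59
[ 0.39  0.55  0.03  1.06 -0.    2.23]
```

Request:
step_arm(targets="-1 0 0 -0.004 0 0 0;-1 0 0 -0.007 0 0 0;-1 0 0 -0.01 0 0 0;-1 0 0 -0.01 0 0 0")

```text
clock: 5.9
eef_pos: [0.5569, 0.2287, 0.0647]
tool_rot: [0.795, 0.606, -0.001, 0.0]
ft_force: [0.8, -1.9, -3.8]
grip_width: 0.0172
grasp_force: 59.4
```

```bash
python3 st.py
```

```text
t5.90 tcp mm [556.9 228.7  64.7] closing yaw -15.33 z [-0.001 -0.001 -1.   ] F [ 0.8 -1.9 -3.8] T [-0.53  0.15 -0.03] w 17.2 g 59
[ 0.39  0.56  0.03  1.04 -0.    2.23]
```

Request:
step_arm(targets="-1 0 0 -0.004 0 0 0;-1 0 0 -0.007 0 0 0;-1 0 0 -0.01 0 0 0;-1 0 0 -0.01 0 0 0;-1 0 0 -0.012 0 0 0;-1 0 0 -0.012 0 0 0")

```text
clock: 6.4
eef_pos: [0.5569, 0.2288, 0.0599]
tool_rot: [0.795, 0.606, -0.0, 0.0]
ft_force: [-3.2, -3.2, 4.1]
grip_width: 0.0173
grasp_force: 60.3
```

```bash
python3 st.py
```

```text
t6.40 tcp mm [556.9 228.8  59.9] closing yaw -15.33 z [-0.    -0.001 -1.   ] F [-3.2 -3.2  4.1] T [-0.97  0.8  -0.02] w 17.3 g 60
[ 0.39  0.56  0.02  1.03 -0.    2.23]
```

Request:
step_arm(targets="-1 0 0 -0.001 0 0 0;-1 0 0 -0.002 0 0 0;-1 0 0 -0.003 0 0 0;-1 0 0 -0.003 0 0 0;-1 0 0 -0.003 0 0 0;-1 0 0 -0.003 0 0 0")

```text
clock: 6.9
eef_pos: [0.5569, 0.2288, 0.0599]
tool_rot: [0.795, 0.607, 0.0, 0.0]
ft_force: [-6.2, -4.0, 11.4]
grip_width: 0.0172
grasp_force: 61.2
```

```bash
python3 - <<'E'
from st import st; st()
from workcell import bot
import cv2,numpy as np
a=bot.camera("top");b=bot.camera("side")
cv2.imwrite("pics/side5.png",b[:,:,::-1])
cv2.imwrite("pics/g5.png",np.hstack([cv2.resize(a[200:275,100:200],(400,300),interpolation=2),cv2.resize(b[105:180,195:295],(400,300),interpolation=2)])[:,:,::-1])
E
```

```text
t6.90 tcp mm [556.9 228.8  59.9] closing yaw -15.32 z [ 0.001 -0.    -1.   ] F [-6.2 -4.  11.4] T [-1.21  1.5  -0.02] w 17.2 g 61
```

View pics/g5.png

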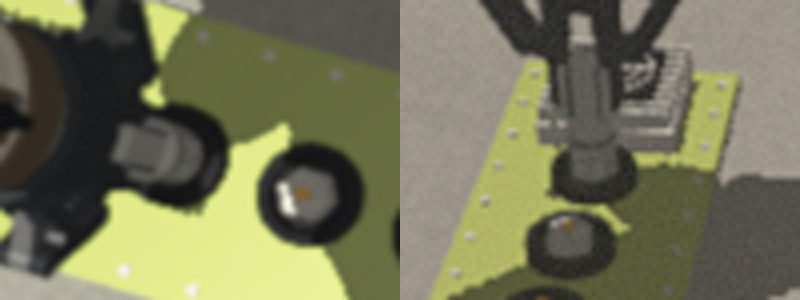

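The picture shows the barrel down inside the target's collar: its base is at about (243, 148) px in the side view, and the adapter is still held in the fingers. The TCP has stopped at 59.9 mm, the height expected at the well floor. One slightly firmer push will confirm it.

Request:
step_arm(targets="-1 0 0 -0.002 0 0 0;-1 0 0 -0.004 0 0 0;-1 0 0 -0.004 0 0 0;-1 0 0 -0.004 0 0 0;-1 0 0 -0.004 0 0 0;-1 0 0 -0.004 0 0 0")

```text
clock: 7.5
eef_pos: [0.557, 0.2288, 0.0599]
tool_rot: [0.795, 0.607, 0.001, 0.0]
ft_force: [-9.0, -6.7, 20.0]
grip_width: 0.0173
grasp_force: 62.6
```

```bash
python3 - <<'E'
from st import st; o=st()
from h import *
g=cv2.cvtColor(bot.camera("side"),cv2.COLOR_RGB2GRAY)
# shoulder edge / mouth rows along the barrel, predicted for seated
C=np.array([.5569,.2288,.052]); d=np.radians(np.arange(0,360,10))
q=np.array([proj("side",C+[.015*np.cos(a),.015*np.sin(a),0]) for a in d]); print("shoulder ring px",q.min(0).round(1),q.max(0).round(1))
for y in range(128,152): print(y,' '.join('%3d'%v for v in g[y,232:254]))
E
```

```text
t7.50 tcp mm [557.  228.8  59.9] closing yaw -15.32 z [ 0.002  0.    -1.   ] F [-9.  -6.7 20. ] T [-1.63  2.33 -0.03] w 17.3 g 63
shoulder ring px [235.7 131.8] [247.7 138.6]
128 100  51  63  83  84  63  81  89  90  91  97  92  73  81  99  74  47  44  49  56  57  50
129  91  54  58  81  85  67  83  91  94  96  90  89  75  78  92  71  50  45  49  49  53  51
130 100  68  60  85  78  69  80  92  87  89  87  91  75  85  90  71  51  50  84 102 117 107
131 123  95  71  88  85  65  77  92  92  91  94  92  73  80  98  75  43  55 101 118 124 119
132 111 104  92  89  87  73  80  93  90  87  94  90  77  82  90  78  65  88 131 141 149 160
133  99  96  93  98  88  74  78  91  91  90  94  97  76  84 100  90  83 102 121 130 133 144
134  98  97 104 100  95  83  85  91  94  90  92  92  85  79  85  88  95 103 101  93  98 100
135 130 105 136 145 121  93  93  93  89  93  91  92  88  90  86  94  96 100  96  97  95  95
136 123 101 125 143 118  92  89  91  94  90  92  92  89  89  87  94  97 102  96 100  97 101
137  99  93 102 111  96  91  90  91  94  94  91  94  93  94  93  87  93  97 114 116 117 110
138  
[... 582 characters left out ...]
  88  87  90  83  88  93  83  85  76  62  44  45  48 116
145 149  89  46  41  42  63  89  91  88  87  83  82  89  88  86  85  82  61  43  40  46  72
146 137  68  38  38  44  60  82  90  92  92  88  90  91  91  85  77  86  68  47  43  46  50
147 128  55  38  39  40  55  77  95  92  86  87  97  96  92  79  81  82  66  47  40  36  43
148 132  60  35  45  47  54  75  93  95  91  83  91  87  94  84  75  66  53  37  46  50  43
149 129  63  37  48  46  53  70  78  83  86  84  91  90  84  69  57  52  43  51  42  43  43
150 128  62  46  46  48  53  47  59  62  61  67  64  64  54  45  45  44  43  45  47  42  45
151 131  61  42  47  52  52  53  55  55  52  50  48  49  46  38  50  49  49  43  42  42  61
```

```bash
python3 -c "
from workcell import bot
print(bot.job_done())"
```

```text
the job is handed in; nothing more can be done
None
```

The middle socket (19 mm) was the fit: it is pushed fully home over the nut next to the fan block and still held in the gripper, with a steady 20 N push at the well floor height. No other socket was tried and nothing else was handled; the job was handed in at about 7.5 s on the robot's clock, and no verdict was shown.

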